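Open the red-wheeled pickle press on the fridge shelf

TASK

Two empty pickle presses stand screwed down on the steel shelf at the fridge's side. Open the one with the red handwheel: turn its wheel anticlockwise until the screw has risen all the way to its stop, then let go. Leave the press with the blue wheel screwed down and do not shift the ramen bowl.

Things in the scene. Friction and masses are not known exactly. Their poses are not given: they have to be found in the camera images.
- red_hub (a point): Centre (half-way up) of the red handwheel, moving with it; z up is the screw's axis, x points at a white mark on the rim. The level wheel is 54 mm across, 14 mm thick; grip it across the rim from above at any heading: nothing nearby is as high. Screwed down, 26 mm are free under it above the lid (18 mm over a 30 mm wide collar round the screw). The press, a clear drum 94 mm across, is fixed.
- red_wheel (a joint): Turn of the red wheel in rad: 0 screwed down, growing anticlockwise seen from above, 1.4 (80 degrees) at the upper stop, fully open. Starts between 0 and 0.2. Steep thread: the wheel rises 9 mm per rad (about 12 mm in all), so the hand must rise with it. Turning takes about 0.25 N m; it stays where it is left.
- blue_wheel (a joint): Turn in rad of the blue handwheel of the other press, alike in shape and size, some 0.3 m to one side of the red one; 0 = screwed down, as it starts and must stay.
- bowl: Empty white ceramic ramen bowl, loose, 148 mm across and 65 mm high, standing on the shelf between the presses; origin at the centre of its underside, z up. Its rim is 58 mm lower than the wheels' undersides. A lidded tin and an aluminium cup, also lower than the wheels, stand at the shelf's ends.
Mind the look-alikes: they are no part of the job. Leave any purple or turquoise look-alike of the bowl alone.

How it is judged:
By the outcome, as a careful person would: the job done as asked, in the order asked, and still so for the second after the job is handed in, with the robot touching nothing.
It also fails if it takes over 38 s, if anything falls off the work surface, if the arm or the gripper's body presses on something with over 40 N, if the wrist force passes 120 N, or if a joint passes its speed limit or range.

ROBOT

A 6-joint arm with a two-finger parallel gripper is mounted at the origin on the work surface. World frame = base frame: x ahead of the robot, y to its left, z up, the work surface at z = 0. Lengths are in m, angles in rad, forces in N, time in s.
With the tool pointing down it reaches from about 0.3 to 0.875 m from the base axis. Payload 6.4 kg.
Tool frame: the origin (TCP) lies on the front face of the gripper's body, between the roots of the fingers; the fingertips stand 73 mm ahead of it and the grasp point (between the pads) lies ctrl.pinch_z ahead of it (ctrl.pinch_z is the distance from the TCP to the grasp point, in m); z points along the fingers, x is the direction in which the jaws open and shut, and the axes are right-handed (so a half turn about z gives the same grasp; the last joint's range is limited). The gripper opens to 85 mm and grips with 20 to 120 N. Pads are 22 mm wide; open, the fingers measure 114 mm over their backs; the gripper's body (76 mm by 85 mm) begins 54 mm behind the grasp point. The pads swing forward as they close: fully open they stand 13 mm farther back than shut.
Start: joints at [-1.363, 0.181, 1.607, -0, 1.354, -0.206], TCP at [0.231, -0.526, 0.304] pointing down, gripper open.
Joint ranges: [-2.99, 2.99], [-0.89, 2.07], [0.3, 2.58], [-1.14, 4.28], [0, 2.63], [-3.12, 3.12]. Speed limits (rad/s): [2.57, 2.57, 3.01, 3.14, 3.14, 3.14].

INTERFACE

Orientations are given as a unit quaternion [w, x, y, z].
In Python, from bench import ctrl gives the robot as it stands.
- The arm moves only by the tool move_arm, never from a script. Its argument "rows" is text: rows parted by semicolons, each of 7 numbers parted by spaces: the shift along the tool's x, y, z in cm, then the turn, a rotation vector about the tool's x, y, z in degrees, then the opening, from 0 (shut) to 1 (fully open). In form: x y z rx ry rz grip; .... A call has 1 to 20 rows; each row shifts and turns the commanded pose from where the row before left it, along the tool's axes as they then stand; what a row does not reach is not made up. A row lasts 1/10 s, in which the tool goes at most 50 mm and 8.59 degrees, less where a joint would pass 70% of its speed; a pose out of reach is approached as far as the arm can. A call with a gripper value outside its range is refused whole. The fingers move at their own pace and stop on an object; the grip force is fixed at half the most. Time passes only in rows, so rows that do not move let the fingers close. It gives the time, the measured TCP pose, the force and the opening at its end, in the units of the state.
- ctrl.get_obs(): the state, without advancing time (a new reading comes with each control period).
- ctrl.camera(name): name is "side" or "top"; returns a dict with "color" (400x640x3 uint8, blue, green, red), "fx", "fy", "cx", "cy" (pixels), "rvec" (rotation vector, rad) and "tvec" (3), from world to camera coordinates, as OpenCV has them. Camera axes: x right, y down, z forward; pixel columns grow to the right and rows downward; lengths in m; the calibration is good to about 2 mm. A picture is of the moment at which its call begins. There is no depth.
- ctrl.hand_in(): hands the job in, once; it reports no verdict.
Trained networks look in the newest picture that a camera, given by its name, has taken for a name from the list of things; names that differ only in an ending like _2 or _b are one class to them, and where a whole thing is asked for, a point or a joint stands for the part that bears it (a point fixed in the world has none). Each returns a list of dicts, best first, with "confidence" (0 to 1); they miss things now and then, are a little off and sometimes report something else, mostly with a low value. They report only what shows in the picture. A call takes as long as a camera call. They do not tell look-alikes from the thing itself.
- ctrl.look_for(camera, query): "bbox" ([left, top, right, bottom] in pixels, round what is visible of it).
- ctrl.trace(camera, query): "region" (400x640 bool, what is visible of it) and "bbox" ([left, top, right, bottom] in pixels, round what is visible of it).
The state is a dict: "time_s": time; "q": joint angles; "dq": joint speeds; "joint_efforts": joint torques, N m; "eef_pos": TCP position; "eef_rot": TCP orientation; "wrist_force": force on the tool from outside, world axes, zero at the start; "torque": the same for the moment, N m; "opening": opening from 0.0 (shut) to 1.0 (fully open).
Only numpy, scipy, OpenCV 4.12 (cv2) and the standard library are available. Lean on these libraries where they do the work, as an engineer would, in place of code of your own. Each camera call takes 0.05 s, during which the arm holds its last target.

## Working session

There is one attempt and no reset: what is moved stays moved. The work goes in short steps, Python scripts to look and compute and a tool call to move; the robot and the scene stay as the last step left them, time stands still between calls to the robot, and variables do not carry over. Pictures are saved under pics/ and viewed, and the job is handed in when it is done.

Besides the shell and the picture viewer there is one more tool, called after ">>>" as name(argument=value, ...) on one line, values as JSON. move_arm: Moves the arm, as the interface text tells. Its arguments: {"type":"object","properties":{"rows":{"type":"string"}},"required":["rows"]}

```bash
mkdir -p pics
cat > h.py <<'E'
import numpy as np, cv2
from bench import ctrl
def ray(c,u,v):
    R=cv2.Rodrigues(np.array(c["rvec"],float))[0]; t=np.array(c["tvec"],float).ravel()
    d=R.T@np.array([(u-c["cx"])/c["fx"],(v-c["cy"])/c["fy"],1.]); return -R.T@t, d/np.linalg.norm(d)
def onz(c,u,v,z):
    o,d=ray(c,u,v); return o+d*(z-o[2])/d[2]
def proj(c,P):
    K=np.array([[c["fx"],0,c["cx"]],[0,c["fy"],c["cy"]],[0,0,1.]])
    return cv2.projectPoints(np.atleast_2d(np.array(P,float)),np.array(c["rvec"],float),np.array(c["tvec"],float),K,None)[0].reshape(-1,2)
E
python3 - <<'E'
from h import *
print(ctrl.pinch_z, {k:np.round(v,3) for k,v in ctrl.get_obs().items()})
for n in ("side","top"):
    c=ctrl.camera(n); cv2.imwrite(f"pics/{n}0.png",c["color"])
    print(n,c["fx"],c["cx"],c["cy"],ray(c,320,200))
    for q in ("red_hub","red_wheel","blue_wheel","bowl"):
        print(q,[(np.round(r["bbox"]),round(r["confidence"],2)) for r in ctrl.look_for(n,q)[:4]])
E
```

```text
0.0539 {'time_s': np.float64(0.0), 'q': array([-1.363,  0.182,  1.608, -0.   ,  1.354, -0.206]), 'dq': array([ 0.001,  0.001, -0.   , -0.001, -0.001, -0.001]), 'joint_efforts': array([ 0.0000e+00, -4.4487e+01, -3.5134e+01, -0.0000e+00,  9.0000e-03,
       -0.0000e+00]), 'eef_pos': array([ 0.231, -0.526,  0.303]), 'eef_rot': array([-0.001,  0.837, -0.547, -0.001]), 'wrist_force': array([0.062, 0.825, 0.347]), 'torque': array([ 0.005, -0.024, -0.   ]), 'opening': np.float64(1.001)}
side 445.2385760902044 326.35395417357995 195.7645277423965 (array([0.46568041, 0.54005454, 0.69013322]), array([ 0.03839261, -0.70810804, -0.70505958]))
red_hub [(array([230., 117., 258., 142.]), 0.97)]
red_wheel [(array([231., 118., 259., 142.]), 0.6), (array([200., 186., 287., 253.]), 0.33)]
blue_wheel [(array([191., 244., 232., 276.]), 0.9)]
bowl [(array([319., 194., 395., 254.]), 0.87), (array([330., 123., 397., 175.]), 0.78), (array([360., 288., 454., 379.]), 0.59)]
top 366.0467456396393 317.02472587533185 201.38251673144185 (array([ 0.35828969, -0.02554469,  0.92460899]), array([ 0.2008561 , -0.02182626, -0.97937758]))
red_hub [(array([361., 127., 385., 148.]), 0.66)]
red_wheel []
blue_wheel [(array([217., 129., 243., 153.]), 0.65)]
bowl [(array([268., 125., 330., 189.]), 0.94), (array([186., 241., 254., 313.]), 0.65), (array([389., 225., 452., 285.]), 0.59), (array([286., 214., 349., 275.]), 0.57)]
```

View pics/side0.png

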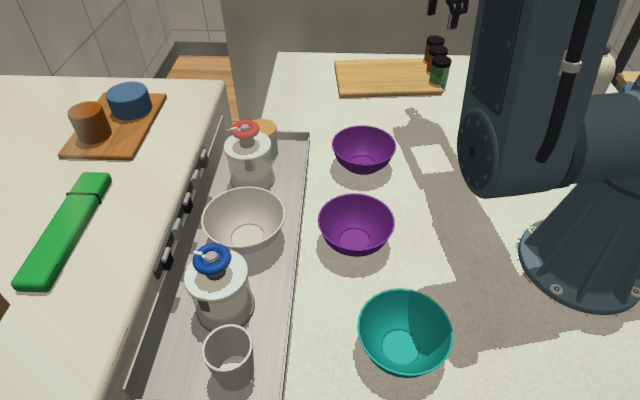

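View pics/top0.png

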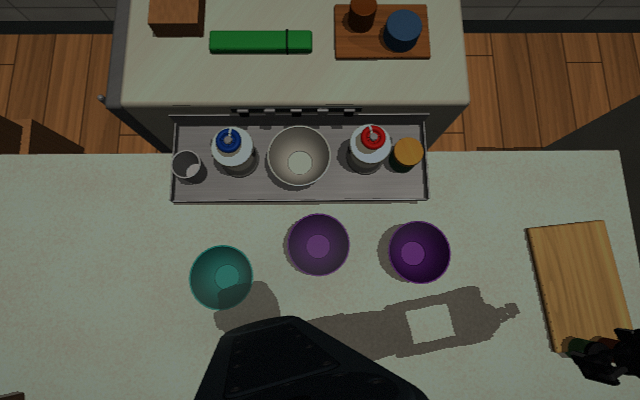

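The red wheel is at about (245,129) in the side picture and (373,137) in the top one. The blue wheel is at (212,260) and (229,141). The white bowl stands between them. Next I triangulate and zoom in.

Run:
```python
from h import *
S={n:ctrl.camera(n) for n in("side","top")}
m={}
for n in S:
    c=S[n]; b=ctrl.look_for(n,"red_hub")[0]["bbox"]; print(n,b)
    tr=ctrl.trace(n,"red_hub")
    for r in tr[:2]:
        ys,xs=np.nonzero(r["region"]); print("trace",r["confidence"],r["bbox"],xs.mean(),ys.mean())
    # red pixels
    hsv=cv2.cvtColor(c["color"],cv2.COLOR_BGR2HSV)
    mk=((hsv[...,0]<6)|(hsv[...,0]>174))&(hsv[...,1]>140)&(hsv[...,2]>70)
    b=np.array(b).astype(int); M=np.zeros_like(mk); M[b[1]-4:b[3]+5,b[0]-4:b[2]+5]=True
    ys,xs=np.nonzero(mk&M); print("red",xs.min(),ys.min(),xs.max(),ys.max())
    m[n]=((xs.min()+xs.max())/2,(ys.min()+ys.max())/2)
    u,v=map(int,m[n]); cr=c["color"][v-25:v+35,u-30:u+30]
    m[n+"i"]=cv2.resize(cr,(400,400),interpolation=cv2.INTER_CUBIC)
cv2.imwrite("pics/z1.png",np.hstack([m["sidei"],m["topi"]]))
(o1,d1),(o2,d2)=[ray(S[n],*m[n]) for n in("side","top")]
A=np.stack([d1,-d2],1); s=np.linalg.lstsq(A,o2-o1,rcond=None)[0]
p1,p2=o1+s[0]*d1,o2+s[1]*d2; print(p1,p2)
# fit torus outline: bbox of ring of radius 27, thick 14
from scipy.optimize import least_squares
```

```text
side [230.8, 121.1, 257.6, 142.4]
trace 0.81 [228.2, 118.9, 261.5, 142.7] 245.17130620985012 130.25053533190578
red 233 120 257 134
top [361.9, 127.6, 384.0, 149.1]
trace 0.57 [360.3, 125.8, 383.9, 149.1] 372.98155737704917 137.16803278688525
red 361 126 384 148
[ 0.64559633 -0.15541293  0.18907277] [ 0.645228   -0.15540351  0.18892745]
```

View pics/z1.png

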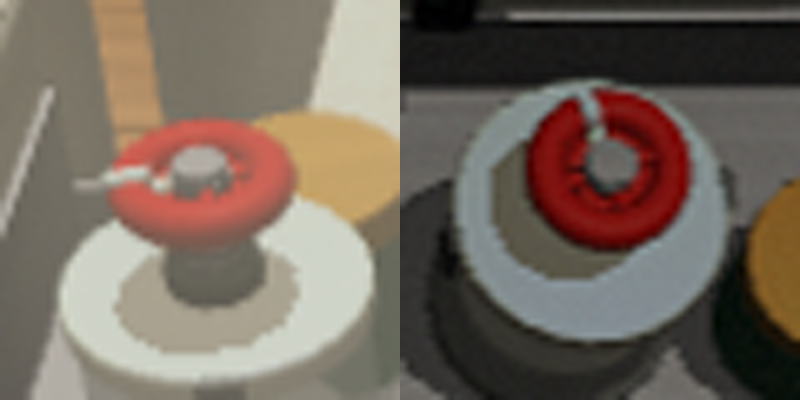

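Run:
```python
from h import *
from scipy.optimize import least_squares
S={n:ctrl.camera(n) for n in("side","top")}
B={"side":[231.2,119.7,259.5,139.5],"top":[360.9,125.2,385.4,149.5]}
a,b=np.meshgrid(np.linspace(0,2*np.pi,60),np.linspace(0,2*np.pi,24))
T=np.stack([(.020+.007*np.cos(b))*np.cos(a),(.020+.007*np.cos(b))*np.sin(a),.007*np.sin(b)],-1).reshape(-1,3)
def f(p):
    r=[]
    for n in B:
        q=proj(S[n],T+p); r+=list(np.r_[q.min(0),q.max(0)]-B[n])
    return r
s=least_squares(f,[.645,-.155,.189]); print(s.x,np.round(s.fun,1)); p=s.x
for n in B: print(n,"hub proj",proj(S[n],p+[0,0,.007]))
# angle of mark: top pic rim mark pixel
u,v=342+(582-400)/6.667,112+92/6.667
w=onz(S["top"],u,v,p[2]+.003); print("mark",w-p,np.degrees(np.arctan2(*(w-p)[[1,0]])))
# neighbours: lid, blue, bowl
u,v=231.2-0,0
for n in B:
  for q in("blue_wheel","bowl"):
    r=ctrl.look_for(n,q); print(n,q,[np.round(x["bbox"]) for x in r[:1]])
R=ctrl.get_obs()["eef_rot"]; 
w,x,y,z=R
from scipy.spatial.transform import Rotation as Ro
print(Ro.from_quat([x,y,z,w]).as_matrix().round(3))
im=S["top"]["color"].copy()
for q in proj(S["top"],T+p): cv2.circle(im,tuple(np.round(q).astype(int)),0,(0,255,0),-1)
```

```text
[ 0.64667858 -0.15795699  0.18168227] [-0.2  0.  -0.3 -0.2 -0.3  0.4  0.3  0.2]
side hub proj [[244.68594576 126.3753541 ]]
top hub proj [[373.64966808 136.39236891]]
mark [0.02577023 0.00768731 0.003     ] 16.609943384615935
side blue_wheel [array([192., 241., 230., 276.])]
side bowl [array([317., 195., 395., 258.])]
top blue_wheel [array([219., 132., 241., 155.])]
top bowl [array([268., 123., 332., 188.])]
[[ 0.402 -0.916 -0.   ]
 [-0.916 -0.402 -0.   ]
 [ 0.     0.    -1.   ]]
```

The torus fit closes to within 0.4 px, with the hub at about (0.647, -0.158, 0.182) and the white mark at a heading of about 17°. I'll travel at constant height and keep the heading at -66°, which keeps the pads well away from the mark.

>>> move_arm(rows="-0.5 -1.6 0 0 0 0 1;-1.0 -3.2 0 0 0 0 1;-1.0 -3.2 0 0 0 0 1;-1.0 -3.2 0 0 0 0 1;-1.0 -3.2 0 0 0 0 1;-1.0 -3.2 0 0 0 0 1;-1.0 -3.2 0 0 0 0 1;-1.0 -3.2 0 0 0 0 1;-1.0 -3.2 0 0 0 0 1;-1.0 -3.2 0 0 0 0 1;-1.0 -3.2 0 0 0 0 1;-1.0 -3.2 0 0 0 0 1;-1.0 -3.2 0 0 0 0 1;-1.0 -3.2 0 0 0 0 1;-1.0 -3.2 0 0 0 0 1;-1.0 -3.2 0 0 0 0 1;-1.0 -3.2 0 0 0 0 1;-0.5 -1.6 0 0 0 0 1;0 0 0 0 0 0 1;0 0 0 0 0 0 1")

```text
time_s: 3.1
eef_pos: [0.6605, -0.1519, 0.3036]
eef_rot: [0.0, 0.837, -0.546, -0.0]
wrist_force: [-0.9, -0.9, -0.8]
opening: 1.002
```

```bash
cat > st.py <<'E'
from h import *
from scipy.spatial.transform import Rotation as Ro
import sys
def st(tag=None):
    if tag:
        im=[]
        for n in("side","top"):
            c=ctrl.camera(n); u,v=(245,129) if n=="side" else (373,137)
            im.append(cv2.resize(c["color"][v-50:v+50,u-50:u+50],(400,400),interpolation=cv2.INTER_CUBIC))
        cv2.imwrite(f"pics/{tag}.png",np.hstack(im))
    o=ctrl.get_obs(); w,x,y,z=o["eef_rot"]; R=Ro.from_quat([x,y,z,w]).as_matrix()
    print("t",o["time_s"],"p",np.round(o["eef_pos"],4),"head",np.degrees(np.arctan2(R[1,0],R[0,0])).round(2),"tilt",R[:,2].round(3),"F",o["wrist_force"].round(1),"M",o["torque"].round(2),"open",o["opening"],"q",o["q"].round(2))
    hub=np.array([.6467,-.158,.1817+.052])
    print("to hub tool cm",(R.T@(hub-o["eef_pos"])*100).round(2))
st(sys.argv[1] if len(sys.argv)>1 else None)
E
python3 st.py a1
```

```text
t 3.2 p [ 0.6602 -0.1529  0.3038] head -66.35 tilt [-0.001 -0.    -1.   ] F [0.2 0.1 0.6] M [-0.02  0.04 -0.03] open 0.9974482884085286 q [-0.4   0.41  1.32 -0.    1.41  0.76]
to hub tool cm [-0.08  1.43  7.02]
```

View pics/a1.png

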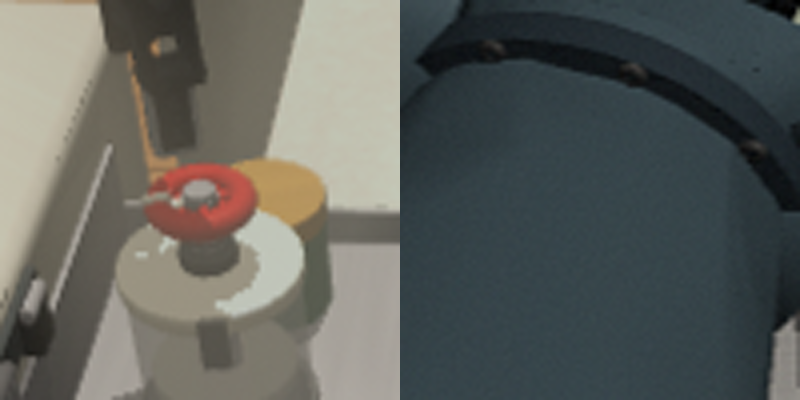

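The top view is hidden by the arm. In the side view the fingers hang just behind and above the wheel. I centre first, then go partway down.

>>> move_arm(rows="0 0.7 0 0 0 0 1;0 0.7 0 0 0 0 1;0 0 1 0 0 0 1;0 0 1 0 0 0 1;0 0 1 0 0 0 1;0 0 0.5 0 0 0 1;0 0 0 0 0 0 1;0 0 0 0 0 0 1")

```text
time_s: 4.0
eef_pos: [0.6482, -0.1576, 0.2687]
eef_rot: [0.0, 0.837, -0.547, -0.0]
wrist_force: [0.3, 0.4, 0.7]
opening: 1.0
```

```bash
python3 st.py a2
```

```text
t 4.1 p [ 0.6485 -0.1577  0.2694] head -66.28 tilt [ 0.001 -0.    -1.   ] F [0.  0.3 0.5] M [ 0.03 -0.03  0.02] open 0.9991185557312068 q [-0.42  0.41  1.39 -0.    1.34  0.74]
to hub tool cm [-0.05  0.18  3.57]
```

View pics/a2.png

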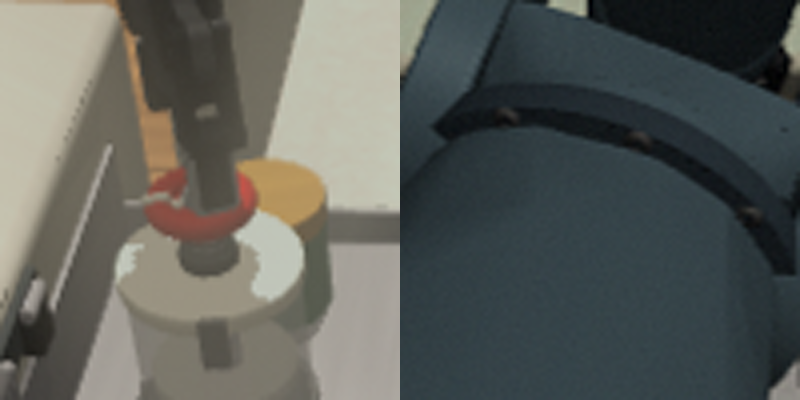

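The near finger stands in front of the wheel, as it should for this heading. Going down to rim height.

>>> move_arm(rows="0 0.2 0.5 0 0 0 1;0 0 0.7 0 0 0 1;0 0 0.7 0 0 0 1;0 0 0.7 0 0 0 1;0 0 0.7 0 0 0 1;0 0 0.2 0 0 0 1;0 0 0 0 0 0 1;0 0 0 0 0 0 1")

```text
time_s: 4.9
eef_pos: [0.6464, -0.1586, 0.2341]
eef_rot: [-0.0, 0.837, -0.547, 0.0]
wrist_force: [-0.4, 0.8, 0.8]
opening: 1.002
```

```bash
python3 st.py a3
```

```text
t 5.0 p [ 0.6465 -0.1586  0.2344] head -66.29 tilt [ 0.001 -0.    -1.   ] F [-0.7  0.2 -0.6] M [ 0.02  0.03 -0.02] open 1.003594883421894 q [-0.42  0.44  1.42 -0.    1.28  0.74]
to hub tool cm [-0.05 -0.04  0.07]
```

View pics/a3.png

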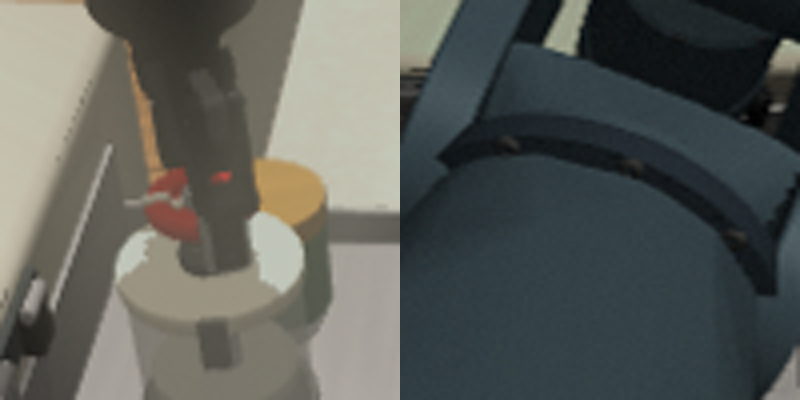

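No contact so far, and the fingers straddle the wheel with the tips above the lid. Closing now.

>>> move_arm(rows="0 0 0 0 0 0 0.7;0 0 0 0 0 0 0.6;0 0 0 0 0 0 0.5;0 0 0 0 0 0 0.4;0 0 0 0 0 0 0.3;0 0 0 0 0 0 0.3;0 0 0 0 0 0 0.3")

```text
time_s: 5.7
eef_pos: [0.6464, -0.1582, 0.2345]
eef_rot: [-0.0, 0.837, -0.547, 0.0]
wrist_force: [-1.8, 2.5, 6.0]
opening: 0.612
```

```bash
python3 st.py a4
```

```text
t 5.8 p [ 0.6464 -0.1582  0.2346] head -66.28 tilt [ 0.  0. -1.] F [-2.4  3.3  6.6] M [ 0.38  0.37 -0.01] open 0.61403808917521 q [-0.42  0.44  1.42  0.    1.28  0.74]
to hub tool cm [-0.01 -0.03  0.09]
```

View pics/a4.png

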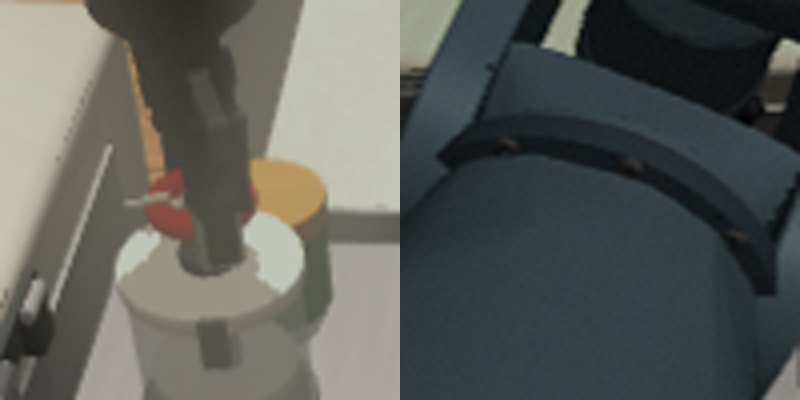

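The grip is firm: opening 0.61 is about 52 mm across the rim. I turn anticlockwise, which is negative rz, rising 0.08 cm per 5°.

>>> move_arm(rows="0 0 -0.04 0 0 -2.5 0.3;0 0 -0.08 0 0 -5 0.3;0 0 -0.08 0 0 -5 0.3;0 0 -0.08 0 0 -5 0.3;0 0 -0.08 0 0 -5 0.3;0 0 -0.04 0 0 -2.5 0.3;0 0 0 0 0 0 0.3;0 0 0 0 0 0 0.3")

```text
time_s: 6.6
eef_pos: [0.6466, -0.1585, 0.2385]
eef_rot: [-0.0, 0.936, -0.353, 0.001]
wrist_force: [-1.1, 2.4, 4.9]
opening: 0.609
```

```bash
python3 st.py a5
```

```text
t 6.7 p [ 0.6466 -0.1585  0.2385] head -41.34 tilt [ 0.001 -0.    -1.   ] F [-0.5  3.   4.9] M [ 0.23 -0.02  0.23] open 0.6105745262401864 q [-0.42  0.44  1.42  0.    1.29  0.3 ]
to hub tool cm [-0.03 -0.04  0.48]
```

View pics/a5.png

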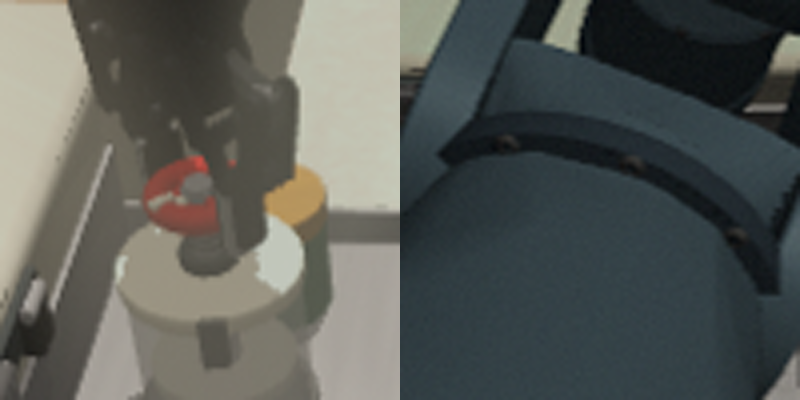

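It works: forces are low and the white mark has turned with the wheel, now at about (160,203) in the crop. Continuing.

>>> move_arm(rows="0 0 -0.04 0 0 -2.5 0.3;0 0 -0.08 0 0 -5 0.3;0 0 -0.08 0 0 -5 0.3;0 0 -0.08 0 0 -5 0.3;0 0 -0.08 0 0 -5 0.3;0 0 -0.08 0 0 -5 0.3;0 0 -0.08 0 0 -5 0.3;0 0 -0.08 0 0 -5 0.3;0 0 -0.04 0 0 -2.5 0.3;0 0 0 0 0 0 0.3;0 0 0 0 0 0 0.3")

```text
time_s: 7.8
eef_pos: [0.6472, -0.1586, 0.2448]
eef_rot: [0.0, 1.0, -0.012, 0.001]
wrist_force: [5.3, 1.6, 1.9]
opening: 0.616
```

```bash
python3 st.py a6
```

```text
t 7.9 p [ 0.6472 -0.1586  0.2448] head -1.35 tilt [ 0.003 -0.001 -1.   ] F [4.9 2.4 2. ] M [ 0.27 -1.47  0.15] open 0.6108898444644609 q [-0.42  0.43  1.41  0.    1.3  -0.39]
to hub tool cm [-0.05 -0.06  1.11]
```

View pics/a6.png

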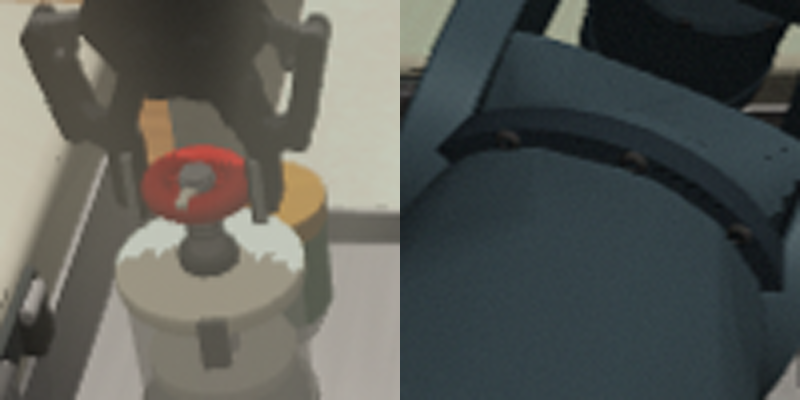

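The wheel has turned 65°, and the mark now faces the side camera at about (185,200). Now small steps, watching the moment about z for the stop.

>>> move_arm(rows="0 0 -0.05 0 0 -3 0.3;0 0 -0.05 0 0 -3 0.3;0 0 0 0 0 0 0.3;0 0 0 0 0 0 0.3")

```text
time_s: 8.3
eef_pos: [0.6472, -0.1585, 0.2458]
eef_rot: [0.0, 0.999, 0.041, 0.001]
wrist_force: [4.7, 1.7, 2.5]
opening: 0.616
```

```bash
python3 st.py
```

```text
t 8.3 p [ 0.6472 -0.1585  0.2458] head 4.67 tilt [ 0.003 -0.    -1.   ] F [4.7 1.7 2.5] M [ 0.43 -1.65  0.23] open 0.6161091692047925 q [-0.42  0.43  1.41  0.    1.3  -0.5 ]
to hub tool cm [-0.05 -0.05  1.21]
```

>>> move_arm(rows="0 0 -0.05 0 0 -3 0.3;0 0 -0.03 0 0 -2 0.3;0 0 0 0 0 0 0.3;0 0 0 0 0 0 0.3")

```text
time_s: 8.7
eef_pos: [0.6469, -0.1595, 0.2462]
eef_rot: [0.001, 0.997, 0.083, 0.001]
wrist_force: [6.4, -0.7, 1.2]
opening: 0.609
```

```bash
python3 st.py
```

```text
t 8.7 p [ 0.6469 -0.1595  0.2462] head 9.5 tilt [ 0.002 -0.001 -1.   ] F [ 6.4 -0.7  1.2] M [-0.12 -1.23 -1.02] open 0.6094382957522513 q [-0.42  0.43  1.41 -0.    1.3  -0.59]
to hub tool cm [ 0.01 -0.15  1.25]
```

Mz jumped to -1.0 N m, and the hand lags its command by about half a degree (75.8° turned), which looks like the stop. One more small push confirms it.

>>> move_arm(rows="0 0 0 0 0 -2 0.3;0 0 0 0 0 0 0.3;0 0 0 0 0 0 0.3")

```text
time_s: 9.0
eef_pos: [0.6469, -0.1599, 0.2463]
eef_rot: [0.001, 0.995, 0.1, 0.001]
wrist_force: [7.4, -2.1, 1.4]
opening: 0.61
```

```bash
python3 st.py a7
```

```text
t 9.1 p [ 0.6469 -0.16    0.2463] head 11.45 tilt [ 0.002 -0.002 -1.   ] F [ 6.6 -3.   0.6] M [-0.41 -1.2  -1.28] open 0.6125558652490755 q [-0.42  0.43  1.41 -0.    1.3  -0.62]
to hub tool cm [ 0.02 -0.2   1.26]
```

View pics/a7.png

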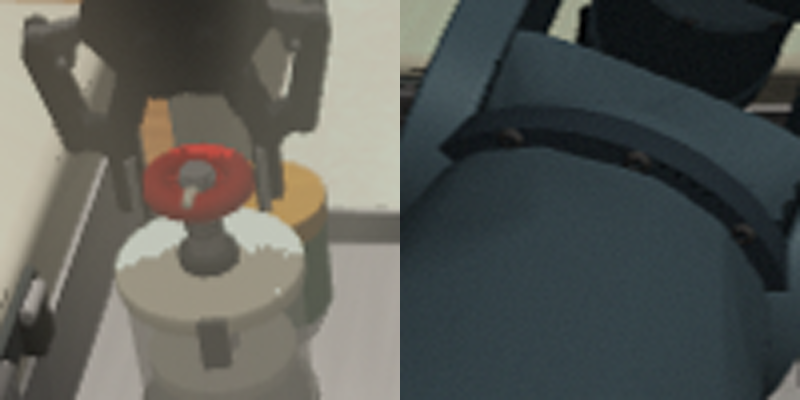

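The moment has saturated at about -1.3 N m with almost no vertical force, so the pads are creeping at the stop. The mark is at (188,200). I let go and rise straight up.

>>> move_arm(rows="0 0 0 0 0 0 0.8;0 0 0 0 0 0 1;0 0 0 0 0 0 1;0 0 0 0 0 0 1;0 0 0 0 0 0 1;0 0 0 0 0 0 1")

```text
time_s: 9.7
eef_pos: [0.6462, -0.1584, 0.246]
eef_rot: [-0.0, 0.995, 0.102, -0.0]
wrist_force: [0.7, 1.3, 0.2]
opening: 1.003
```

```bash
python3 st.py a8
```

```text
t 9.8 p [ 0.6463 -0.1585  0.2461] head 11.71 tilt [-0. -0. -1.] F [-0.2  0.4  0.2] M [-0.03  0.    0.01] open 1.0009890867816664 q [-0.42  0.43  1.41 -0.    1.3  -0.62]
to hub tool cm [ 0.05 -0.04  1.24]
```

View pics/a8.png

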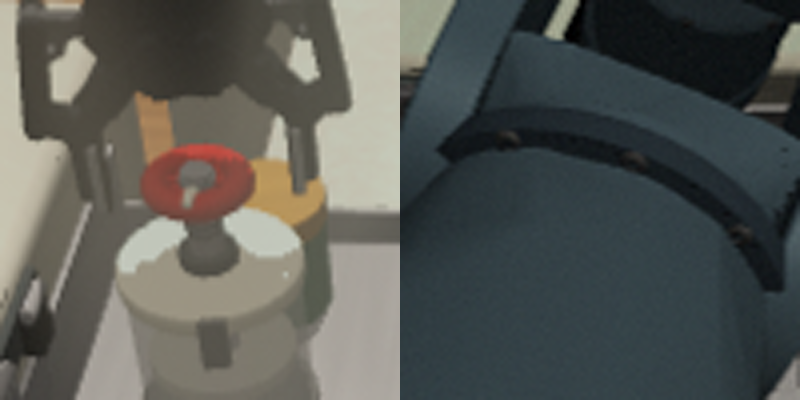

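Released with a clear gap on both sides. Rising, then moving aside for a check from both cameras.

>>> move_arm(rows="0 0 -1 0 0 0 1;0 0 -2 0 0 0 1;0 0 -2 0 0 0 1;0 0 -2 0 0 0 1;0 0 -1 0 0 0 1;-0.5 1 0 0 0 0 1;-1.5 2 0 0 0 0 1;-1.5 2.5 0 0 0 0 1;-1.5 2.5 0 0 0 0 1;-1.5 2.5 0 0 0 0 1;-1.5 2.5 0 0 0 0 1;-1.5 2.5 0 0 0 0 1;-1.5 2.5 0 0 0 0 1;-1.5 2 0 0 0 0 1;-0.5 1 0 0 0 0 1;0 0 0 0 0 0 1;0 0 0 0 0 0 1")

```text
time_s: 11.5
eef_pos: [0.5617, -0.39, 0.3254]
eef_rot: [-0.001, 0.995, 0.102, -0.0]
wrist_force: [0.3, 0.2, 0.7]
opening: 0.999
```

```bash
python3 st.py a9
python3 - <<'E'
from h import *
for n in("side","top"): cv2.imwrite(f"pics/{n}9.png",ctrl.camera(n)["color"])
E
```

```text
t 11.6 p [ 0.5622 -0.3893  0.3259] head 11.79 tilt [-0.     0.001 -1.   ] F [-0.4  0.2 -0.6] M [-0.01  0.04 -0.02] open 0.9929142590116373 q [-0.78  0.4   1.28  0.    1.46 -0.98]
to hub tool cm [ 13.   -20.91   9.23]
```

View pics/a9.png

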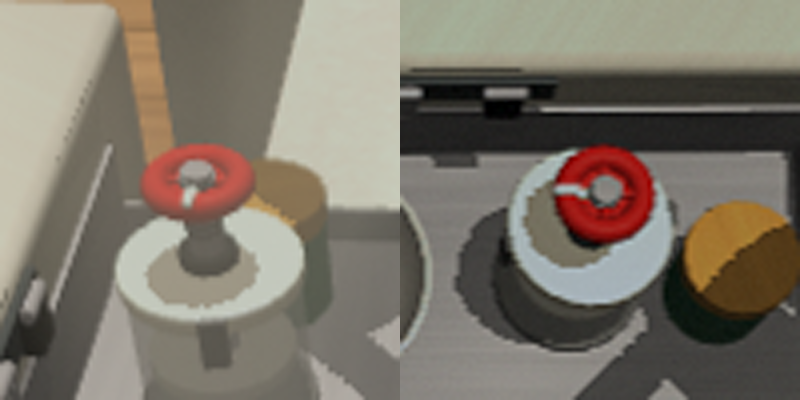

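View pics/top9.png

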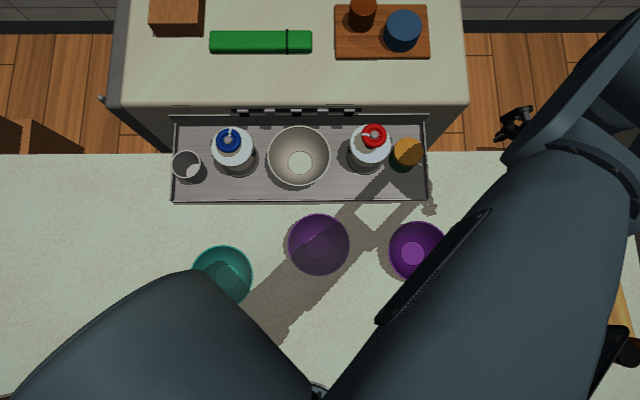

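View pics/side9.png

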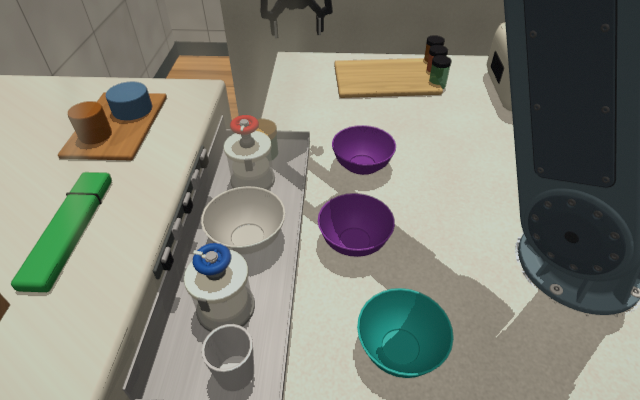

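Run:
```python
from h import *
from scipy.optimize import least_squares
c=ctrl.camera("top")
S={n:ctrl.camera(n) for n in("side","top")}
p=np.array([.6467,-.158,.1817+.0117])
w=onz(c,323+158/4,87+188/4,p[2]+.003); print(w-p,np.degrees(np.arctan2(*(w-p)[[1,0]])))
# outline now from crop
B={"side":[195+140/4,79+144/4,195+256/4,79+221/4],"top":[323+154/4,87+146/4,323+255/4,87+245/4]}
a,b=np.meshgrid(np.linspace(0,2*np.pi,60),np.linspace(0,2*np.pi,24))
T=np.stack([(.020+.007*np.cos(b))*np.cos(a),(.020+.007*np.cos(b))*np.sin(a),.007*np.sin(b)],-1).reshape(-1,3)
f=lambda p:sum([list(np.r_[(q:=proj(S[n],T+p)).min(0),q.max(0)]-B[n]) for n in B],[])
s=least_squares(f,p); print(s.x,np.round(s.fun,1))
for n in S:
    o=cv2.imread(f"pics/{n}0.png").astype(int); d=np.abs(o-S[n]["color"]).max(2)
    for k,bb in {"side":{"blue":(185,238,240,285),"bowl":(200,185,290,250)},"top":{"blue":(210,123,255,175),"bowl":(265,120,333,190)}}[n].items():
        r=d[bb[1]:bb[3],bb[0]:bb[2]]; print(n,k,"changed px",(r>30).sum(),r.size)
```

```text
[0.00243071 0.02479524 0.003     ] 84.40110614887487
[ 0.64637412 -0.15818054  0.19293562] [ 0.3 -0.2 -0.2  0.2 -0.1  0.1  0.1 -0.2]
side blue changed px 0 2585
side bowl changed px 0 5850
top blue changed px 762 2340
top bowl changed px 1387 4760
```

The side view shows no change on the blue wheel or the bowl. The top view differs there, so I need to know whether that is just exposure or shadow. I also want a better measurement of the red mark's angle.

Run:
```python
from h import *
S={n:cv2.imread(f"pics/{n}0.png") for n in("side","top")}; E={n:ctrl.camera(n) for n in("side","top")}
a=S["top"][110:200,160:430].astype(float); b=E["top"]["color"][110:200,160:430].astype(float)
print("mean",a.mean(),b.mean())
g=lambda n,im:cv2.cvtColor(im,cv2.COLOR_BGR2GRAY)
for k,(l,t,r,bo) in {"blue":(215,126,245,156),"bowl":(265,120,333,190)}.items():
    tm=g(0,S["top"])[t:bo,l:r]; res=cv2.matchTemplate(g(0,E["top"]["color"])[t-6:bo+6,l-6:r+6],tm,cv2.TM_CCOEFF_NORMED)
    print(k,cv2.minMaxLoc(res)[1],np.array(cv2.minMaxLoc(res)[3])-6)
# unwrap ring: saturation vs angle at top of torus, both cams
for lab,hub,ims in(("before",[.6467,-.158,.1817],S),("after",[.6464,-.1581,.1931],{n:E[n]["color"] for n in E})):
    for n in ims:
        hsv=cv2.cvtColor(ims[n],cv2.COLOR_BGR2HSV)[...,1].astype(np.float32)
        th=np.radians(np.arange(-180,180,2)); acc=0
        for R,z in((.017,.0075),(.020,.008),(.023,.0075)):
            P=np.array(hub)+np.stack([R*np.cos(th),R*np.sin(th),0*th+z],1); q=proj(E[n],P).astype(np.float32)
            acc=acc+cv2.remap(hsv,q[:,0].reshape(-1,1),q[:,1].reshape(-1,1),cv2.INTER_CUBIC).ravel()/3
        d=np.clip(np.median(acc)-acc-60,0,None); 
        i=np.argmax(d); win=np.abs((th-th[i]+np.pi)%(2*np.pi)-np.pi)<.6
        print(lab,n,np.degrees(th[i]),"centroid",np.degrees((th[win]*d[win]).sum()/d[win].sum()),d[i])
cv2.imwrite("pics/cmp.png",np.vstack([cv2.resize(x.astype(np.uint8),None,fx=2.9,fy=2.9,interpolation=cv2.INTER_CUBIC) for x in(a,b)]))
```

```text
mean 77.73069958847736 95.21943758573389
blue 0.9993656277656555 [0 0]
bowl 0.9988852739334106 [0 0]
before side 18.0 centroid 18.17059171628557 73.41965
before top 22.0 centroid 20.579264510312232 156.3923
after side 86.0 centroid 87.67156784612824 79.30823
after top 84.0 centroid 86.50225460515648 157.60356
```

View pics/cmp.png

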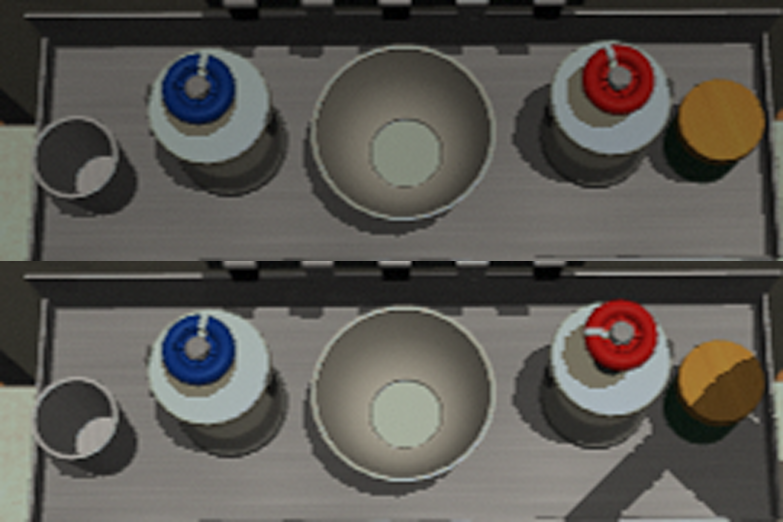

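The blue wheel and bowl match at zero shift; the top view was only brighter. The mark says the red wheel turned about 66–70°, while the hand turned 76–78°. That fits the stop only if the wheel started near 0.2 rad. There is plenty of time left, so I'll regrip and push once more to be sure.

>>> move_arm(rows="0.5 -0.9 0 0 0 0 1;1.5 -2.5 0 0 0 0 1;1.5 -2.5 0 0 0 0 1;1.5 -2.5 0 0 0 0 1;1.5 -2.5 0 0 0 0 1;1.5 -2.5 0 0 0 0 1;1.5 -2.5 0 0 0 0 1;1.5 -2.5 0 0 0 0 1;1.5 -2 0 0 0 0 1;0.5 -0.5 0 0 0 0 1;0 0 0 0 0 0 1;0 0 0 0 0 0 1")

```text
time_s: 13.15
eef_pos: [0.6463, -0.1601, 0.326]
eef_rot: [0.0, 0.995, 0.102, -0.0]
wrist_force: [-0.4, -0.5, 0.6]
opening: 0.998
```

```bash
python3 st.py
```

```text
t 13.15 p [ 0.6463 -0.1601  0.326 ] head 11.7 tilt [-0. -0. -1.] F [-0.4 -0.5  0.6] M [ 0.01  0.04 -0.01] open 0.9981004145083715 q [-0.42  0.36  1.33 -0.    1.44 -0.62]
to hub tool cm [ 0.09 -0.2   9.23]
```

>>> move_arm(rows="0 -0.2 1 0 0 0 1;0 0 1.5 0 0 0 1;0 0 1.5 0 0 0 1;0 0 1.5 0 0 0 1;0 0 1.5 0 0 0 1;0 0 1.0 0 0 0 1;0 0 0 0 0 0 0.8;0 0 0 0 0 0 0.5;0 0 0 0 0 0 0.3;0 0 0 0 0 0 0.3;0 0 0 0 0 0 0.3;0 0 0 0 0 0 0.3;0 0 0 0 0 0 0.3")

```text
time_s: 14.45
eef_pos: [0.6466, -0.1576, 0.2471]
eef_rot: [0.0, 0.995, 0.102, 0.001]
wrist_force: [2.7, 0.8, 4.1]
opening: 0.61
```

```bash
python3 st.py b1
```

```text
t 14.55 p [ 0.6467 -0.1576  0.2471] head 11.71 tilt [ 0.002 -0.001 -1.   ] F [ 2.8 -0.   4.9] M [ 0.17 -0.27 -0.06] open 0.6134963059148719 q [-0.42  0.43  1.41  0.    1.3  -0.62]
to hub tool cm [-0.01  0.04  1.34]
```

View pics/b1.png

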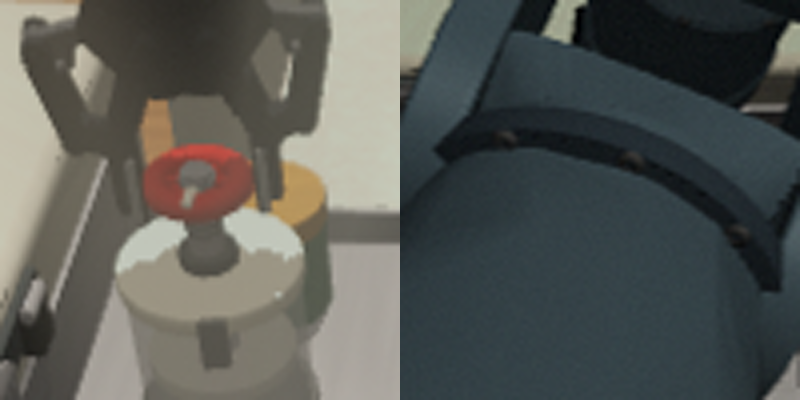

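Regripped. Turning 5° more in small steps with a matching rise.

>>> move_arm(rows="0 0 -0.02 0 0 -1 0.3;0 0 0 0 0 0 0.3")

```text
time_s: 14.75
eef_pos: [0.6466, -0.1577, 0.2471]
eef_rot: [0.0, 0.994, 0.11, 0.001]
wrist_force: [3.1, 1.3, 5.0]
opening: 0.613
```

>>> move_arm(rows="0 0 -0.02 0 0 -1 0.3;0 0 0 0 0 0 0.3")

```text
time_s: 14.95
eef_pos: [0.6466, -0.1578, 0.2472]
eef_rot: [0.0, 0.993, 0.118, 0.001]
wrist_force: [3.4, 1.4, 5.6]
opening: 0.612
```

```bash
python3 st.py
```

```text
t 14.95 p [ 0.6466 -0.1578  0.2472] head 13.59 tilt [ 0.002  0.    -1.   ] F [3.4 1.4 5.6] M [ 0.28 -0.51 -1.88] open 0.6123389542096949 q [-0.42  0.43  1.41  0.    1.3  -0.66]
to hub tool cm [0.   0.02 1.35]
```

>>> move_arm(rows="0 0 -0.02 0 0 -1.5 0.3;0 0 -0.02 0 0 -1.5 0.3;0 0 0 0 0 0 0.3;0 0 0 0 0 0 0.3")

```text
time_s: 15.35
eef_pos: [0.6468, -0.1586, 0.2472]
eef_rot: [0.001, 0.989, 0.145, 0.001]
wrist_force: [6.1, -2.5, 1.3]
opening: 0.614
```

```bash
python3 st.py b2
```

```text
t 15.45 p [ 0.6468 -0.1586  0.2472] head 16.69 tilt [ 0.003 -0.002 -1.   ] F [ 6.  -2.8  2.1] M [-0.37 -1.07 -1.1 ] open 0.6104585141665799 q [-0.42  0.43  1.41 -0.    1.3  -0.71]
to hub tool cm [ 0.   -0.07  1.35]
```

View pics/b2.png

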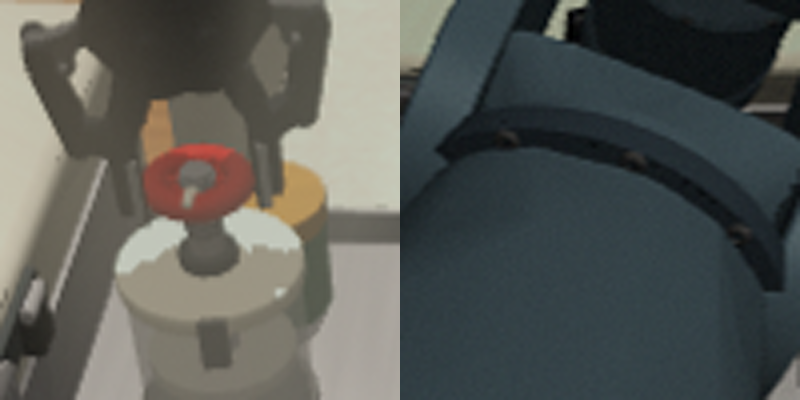

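Turning was resisted at once, up to 1.9 N m against the 0.25 N m the thread needs. Then the pads slipped, and the mark stayed at (188,198). The wheel is hard on its stop, so I release and withdraw.

>>> move_arm(rows="0 0 0 0 0 0 0.8;0 0 0 0 0 0 1;0 0 0 0 0 0 1;0 0 0 0 0 0 1;0 0 0 0 0 0 1;0 0 -1 0 0 0 1;0 0 -2 0 0 0 1;0 0 -2 0 0 0 1;0 0 -2 0 0 0 1;0 0 -1 0 0 0 1;-0.5 1 0 0 0 0 1;-1.5 2 0 0 0 0 1;-1.5 2.5 0 0 0 0 1;-1.5 2.5 0 0 0 0 1;-1.5 2.5 0 0 0 0 1;-1.5 2.5 0 0 0 0 1;-1.5 2.5 0 0 0 0 1;-1.5 2 0 0 0 0 1;-0.5 1 0 0 0 0 1;0 0 0 0 0 0 1")

```text
time_s: 17.45
eef_pos: [0.5882, -0.3695, 0.3257]
eef_rot: [-0.001, 0.99, 0.144, -0.001]
wrist_force: [0.1, 0.6, -1.0]
opening: 1.002
```

```bash
python3 st.py b3
python3 - <<'E'
from h import *
S={n:cv2.imread(f"pics/{n}0.png") for n in("side","top")}; E={n:ctrl.camera(n) for n in("side","top")}
g=lambda im:cv2.cvtColor(im,cv2.COLOR_BGR2GRAY)
for k,(l,t,r,bo) in {"blue":(215,126,245,156),"bowl":(265,120,333,190)}.items():
    res=cv2.matchTemplate(g(E["top"]["color"])[t-6:bo+6,l-6:r+6],g(S["top"])[t:bo,l:r],cv2.TM_CCOEFF_NORMED)
    print(k,cv2.minMaxLoc(res)[1],np.array(cv2.minMaxLoc(res)[3])-6)
hub=[.6464,-.1581,.1931]
for n in E:
        hsv=cv2.cvtColor(E[n]["color"],cv2.COLOR_BGR2HSV)[...,1].astype(np.float32)
        th=np.radians(np.arange(-180,180,2)); acc=0
        for R,z in((.017,.0075),(.020,.008),(.023,.0075)):
            P=np.array(hub)+np.stack([R*np.cos(th),R*np.sin(th),0*th+z],1); q=proj(E[n],P).astype(np.float32)
            acc=acc+cv2.remap(hsv,q[:,0].reshape(-1,1),q[:,1].reshape(-1,1),cv2.INTER_CUBIC).ravel()/3
        d=np.clip(np.median(acc)-acc-60,0,None); 
        i=np.argmax(d); win=np.abs((th-th[i]+np.pi)%(2*np.pi)-np.pi)<.6
        print(n,"centroid",np.degrees((th[win]*d[win]).sum()/d[win].sum()))
E
```

```text
t 17.55 p [ 0.5892 -0.3672  0.3262] head 16.71 tilt [-0.001  0.001 -1.   ] F [-0.7  0.7 -1.3] M [-0.02 -0.02  0.  ] open 0.9968131425848754 q [-0.73  0.43  1.25  0.    1.47 -1.02]
to hub tool cm [ 11.52 -18.37   9.27]
blue 0.9993264675140381 [0 0]
bowl 0.9988099932670593 [0 0]
side centroid 87.66137922600397
top centroid 86.44132089899871
```

View pics/b3.png

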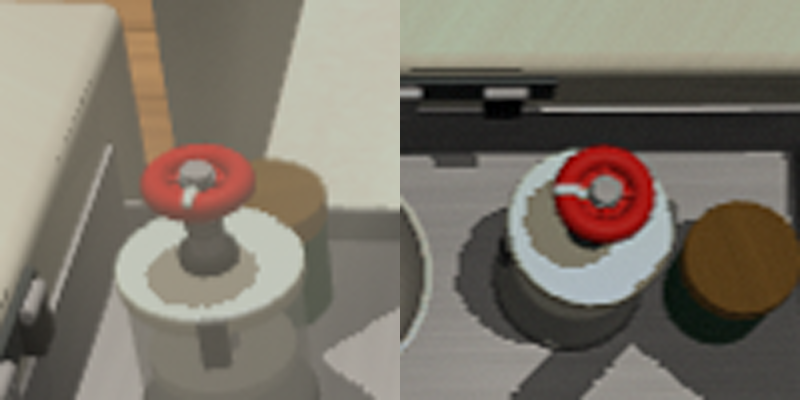

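The mark is exactly where it was before the second push (87.7° and 86.4°), so the wheel is at its stop. Handing in.

```bash
python3 -c "
from bench import ctrl
print(ctrl.hand_in())"
```

```text
the job is handed in; nothing more can be done
None
```

The red press is open: I gripped its wheel across the rim, turned it anticlockwise to the upper stop while rising with the screw, let go and moved the arm clear. The job was handed in at about 18 s of the 38 s allowed.

- **At the stop:** I gripped the wheel again and pushed further. It resisted with up to 1.9 N m, against the 0.25 N m turning needs. The white mark stayed at the same angle, to within 0.1°, in both cameras.
- **Blue press and bowl:** both matched their starting pictures with no shift in the final top view. An earlier side view, before the second push, showed no change either.
- **Forces:** wrist force readings stayed under about 10 N, and the arm was touching nothing at the end.
- **One disagreement:** the hand turned about 76–78° in the first push, but by its mark the wheel turned only about 66–70°. The outline fit gives an 11 mm rise, or about 72° of turn. I put the difference down to the pads slipping at the stop, a start angle near 0.2 rad and picture error. That mismatch is why I made the second push.

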